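# Reset the side guide's stay to its widest hole

## Robot

A 6-joint arm with a two-finger parallel gripper is mounted at the origin on the work surface. World frame = base frame: x ahead of the robot, y to its left, z up, the work surface at z = 0. Lengths are in m, angles in degrees, forces in N, time in s.
With the tool pointing down it reaches from about 0.4 to 0.825 m from the base axis. Payload 7 kg.
Tool frame: the origin (TCP) lies on the front face of the gripper's body, between the roots of the fingers; the fingertips stand 66 mm ahead of it and the grasp point (between the pads) lies 47 mm ahead of it; z points along the fingers, y is the line along which they close (so a half turn about z gives the same grasp; the last joint's range is limited). The gripper opens to 88 mm and grips with 3 to 60 N. Pads are 19 mm wide; open, the fingers measure 130 mm over their backs; the gripper's body (78 mm by 193 mm) begins 47 mm behind the grasp point.
Start: joints at [89.731, 20.546, 0.682, 0, -70.136, -16.507], TCP at [0.195, 0.646, 0.292] pointing down, gripper open.
Joint ranges: [-176.03, 176.03], [-82.01, 121.73], [-58.28, 71.71], [-173.87, 95.51], [-174.79, -0.11], [-173.66, 173.66]. Speed limits (degrees/s): [136.94, 136.94, 172.46, 180, 180, 180].

## Interface

Orientations are given as [roll, pitch, yaw] about the fixed x, y, z axes, in that order (R = Rz(yaw) Ry(pitch) Rx(roll)).
In Python, from plant import ctrl gives the robot as it stands.
- The arm moves only by the tool send_rows, never from a script. Its argument "deltas" is a list of rows, each a list of 2 entries, a list of its own where there are three numbers: the shift along the tool's x, y, z each as a share of 800 mm, from -1 to 1, then the turn about the tool's z as a share of 90 degrees, from -1 to 1. A call has exactly 5 rows; each row is the pose to reach, as a shift and turn from the pose commanded when the call began, along the tool's axes at that moment; what a row does not reach only later rows make up. A row lasts 1/12 s, in which the tool goes at most 41.7 mm and 7.16 degrees, less where a joint would pass 70% of its speed; a pose out of reach is approached as far as the arm can. A call with a number of a shift or a turn outside -1 to 1 is refused whole. A call with a gripper value outside its range is refused whole. "gripper" is the opening, from 0 (shut) to 1 (fully open), set as the call begins (left out, the last holds). The fingers move at their own pace and stop on an object; the grip force is fixed at half the most. Time passes only in rows, so rows that repeat a pose let the fingers close, or fill a call up. It gives the time, the measured TCP pose, the force, the opening and the grip force at its end, in the units of the state.
- ctrl.get_obs(): the state, without advancing time (a new reading comes with each control period).
- ctrl.snapshot(name): name is "side" or "top"; returns a dict with "color" (400x640x3 uint8, red, green, blue), "vertical_fov" (degrees; the focal length in pixels is half the picture's height over the tangent of half this angle, whatever the lens; pixels are square), "cx", "cy" (the principal point, pixels), "k1" (the pictures are not rectified: a ray, as slopes to the right and down, at radius r is drawn at 1 + k1 r^2 times it, then the intrinsics apply), "rvec" (rotation vector, rad) and "tvec" (3), from world to camera coordinates, as OpenCV has them. Camera axes: x right, y down, z forward; pixel columns grow to the right and rows downward; lengths in m; the calibration is good to about 2 mm. A picture is of the moment at which its call begins. There is no depth.
- ctrl.close_job(): hands the job in; it is judged then, once.
Trained networks look in a picture, given as the dict that the camera call returned (one of the last four; its "shot" number tells which), for a name from the list of things; names that differ only in an ending like _2 or _b are one class to them, and where a whole thing is asked for, a point or a joint stands for the part that bears it (a point fixed in the world has none). Each returns a list of dicts, best first, with "conf" (0 to 1); they miss things now and then, are a little off and sometimes report something else, mostly with a low value. They report only what shows in the picture. A call takes as long as a camera call.
- ctrl.boxes_of(picture, thing): "xy" ([column, row] as shares, 0 to 1, of the picture: columns of its width, rows of its height, amid what is visible of it).
- ctrl.cut_out(picture, thing): "pixels" (400x640 bool, what is visible of it) and "xy" ([column, row] as shares, 0 to 1, of the picture: columns of its width, rows of its height, amid what is visible of it).
The state is a dict: "clock": time; "joint_pos": joint angles; "qvel": joint speeds; "tau": joint torques, N m; "tool_pos": TCP position; "orientation": TCP orientation; "force": force on the tool from outside, world axes, zero at the start; "moment": the same for the moment, N m; "opening": finger opening in m; "gripper_force": force on a finger pad.
Only numpy, scipy, OpenCV 4.12 (cv2) and the standard library are available. Lean on these libraries where they do the work, as an engineer would, in place of code of your own. Each camera call takes 0.05 s, during which the arm holds its last target. There are 200 camera calls.

## Task

Widen the packing lane: lift the perforated stay bar off its pin, draw the sprung side guide back with it, and drop the hole nearest the guide over the pin so that the bar lies fully down on the ledge, then let go. Feel for the hole gently instead of forcing the bar onto the pin, do not let the spring swing the guide into the lane, and leave everything else on the bench where it is.

Things in the scene. Friction and masses are not known exactly. Their poses are not given: they have to be found in the camera images.
- stay: Loose plain steel bar, 256 x 28 x 6 mm, about 0.22 kg. Origin: centre of its eye (14 mm hole, 18 mm from the end at the guide), on the underside; x along the bar to the thumb-grip, z up. The eye is captive on the guide's stud: it turns there and can rise 37 mm to the stud's cap. Seated, the bar lies level with its underside 75 mm above the bench, on the ledge and the guide's boss.
- used_hole (a point): Centre, on the bar's underside, of the hole in use at the start, 170 mm from the eye. Two more 13 mm holes are on the centre line: one 137 mm from the eye, and the wanted one, nearest the guide. That was drilled by hand near 100 mm, but up to 5 mm out along the bar (not sideways): find it by feel. Off the hole, the bar rests on the pin's tip, 15 mm too high.
- stay_grip (a point): Middle of the thumb-grip, an upright steel tab on the bar 212 mm from the eye: 28 mm along the bar, 12 mm across it, 36 mm tall above the bar's top. This point is 22 mm above the bar's top, 14 mm below the tab's top. Pinch it from above across the bar.
- pin_block: The blue ledge block with the upright pin, fixed to the lane unit. Origin on the pin's axis, 6 mm above the bench; x across the ledge, y towards the guide, z up. Pressing the bar hard onto it bends the pin.
- pin_tip (a point): Top centre of the fixed upright steel pin, 10 mm in diameter, its top 2 mm bevelled, standing 15 mm above a blue ledge. The ledge, 60 mm wide and 75 mm above the bench, runs from 22 mm on the guide's side of the pin to 138 mm on the other. Pin, ledge and hinge post sit on one unit fixed to the bench; its place and yaw vary.
- guide_hinge (a point): Point on the side guide's vertical hinge axis, at the top of the hinge post, 75 mm above the bench. The guide is an aluminium plate 245 mm long; the stud that carries the stay's eye stands 160 mm from this axis.
- stud_foot (a point): Centre of the stud on the guide where it meets the boss, 75 mm above the bench. It swings with the guide on a 160 mm circle about the hinge axis. The stud is 10 mm in diameter and 43 mm tall below its 24 mm cap.
- guide (a joint): Angle of the side guide, rad: about 0 at the start (stay on its 170 mm hole), growing as the guide swings away from the lane towards the pin, counterclockwise from above; range -0.3 (in the lane) to 0.75. A spring pushes it towards -0.3 with 2 to 2.5 N at the stud. It stands near 0.5 when the wanted hole is on the pin.
- carton: Bystander: cardboard carton 150 x 100 x 85 mm on the lane's rollers. Origin under its centre.
- tape_roll: Bystander: roll of tape lying on the base plate, 96 mm across, 45 mm tall. Origin under its centre.
- marker: Bystander: black marker 120 mm long lying on the base plate. Origin under its middle.
- dispenser: Bystander: desk tape dispenser 170 x 70 mm, 88 mm tall, to the robot's right. Origin under its centre.
- label_printer: Bystander: small grey label gun, 85 mm tall, to the right. Origin under its centre.
- spray: Bystander: white bottle 170 mm tall, to the right. Origin under its centre.
- staples: Bystander: small cardboard box 100 x 60 x 40 mm on the base plate. Origin under its centre.

How it is judged (in metres and radians):
On the way, in this order (a step that is already met when the one before it is completed fails the run):
1. the stay is lifted clear of the pin (z of pin_tip in the frame of stay below -0.0005 m), for 0.1 s.
2. the hole nearest the guide is down over the pin (x of pin_tip in the frame of stay between 0.09 and 0.115 m and y of pin_tip in the frame of stay between -0.006 and 0.006 m and z of pin_tip in the frame of stay above 0.0125 m and angle between stay's own z axis and vertical below 0.03 rad and x of stud_foot in the frame of stay between -0.006 and 0.006 m), for 0.2 s.
At the end, for the whole second after the job is handed in: The pin stands 90 to 115 mm from the eye along the bar and within 6 mm of its centre line, at least 12.5 mm of it above the bar's underside; the bar is level within 0.03 rad, its eye on the guide's stud; the guide stands beyond 0.3 rad; all is at rest (all of step 2 and linear speed of stay below 0.02 m/s and velocity of joint guide between -0.05 and 0.05 rad/s and value of joint guide above 0.3 rad); the robot touches nothing.
It fails at once if the stay is pressed, pulled or jammed on the pin and its ledge with more than 90 N in all (all their contacts added up) (contact force between stay and pin_block above 90 N).
It fails at once if the guide is let swing into the lane (below -0.15 rad) (value of joint guide below -0.15 rad).
It fails at once if any other thing on the bench is moved more than 3 cm (distance of any of carton, tape_roll, marker, dispenser, label_printer, spray, staples from where it was at the start of the episode above 0.03 m).
It also fails if it takes over 64 s, if anything falls off the work surface, if the arm or the gripper's body presses on something with over 40 N, if the wrist force passes 120 N, or if a joint passes its speed limit or range.

## Working session

There is one attempt and no reset: what is moved stays moved. The work goes in short steps, Python scripts to look and compute and a tool call to move; the robot and the scene stay as the last step left them, time stands still between calls to the robot, and variables do not carry over. Pictures are saved under pics/ and viewed, at most 10 in all, crops included, and the job is handed in when it is done.

Besides the shell and the picture viewer there is one more tool, called after "Call:" as name(argument=value, ...) on one line, values as JSON. send_rows: Moves the arm, as the interface text tells. Shift numbers are shares of 800 mm and turn numbers shares of 90 degrees, none past 1 either way. Its arguments: {"type":"object","properties":{"deltas":{"type":"array","items":{"type":"array"}},"gripper":{"type":"number"}},"required":["deltas"]}

```bash
mkdir -p pics; cat > h.py <<'E'
import numpy as np,cv2
from plant import ctrl
def cam(p):
    f=200/np.tan(np.radians(p["vertical_fov"])/2); R=cv2.Rodrigues(np.array(p["rvec"],float))[0]
    return f,R,np.array(p["tvec"],float)
def ray(p,xy):
    f,R,t=cam(p); d=np.array([(xy[0]-p["cx"])/f,(xy[1]-p["cy"])/f]); u=d.copy()
    for _ in range(30): u=d/(1+p["k1"]*(u@u))
    return -R.T@t, R.T@np.array([u[0],u[1],1])
def atz(p,xy,z):
    o,d=ray(p,xy); return o+d*(z-o[2])/d[2]
def proj(p,X):
    f,R,t=cam(p); c=R@np.array(X,float)+t; u=c[:2]/c[2]; u=u*(1+p["k1"]*(u@u)); return f*u+[p["cx"],p["cy"]]
def tri(ps,xys):
    A=np.zeros((3,3));b=np.zeros(3)
    for p,x in zip(ps,xys):
        o,d=ray(p,x); d=d/np.linalg.norm(d); M=np.eye(3)-np.outer(d,d); A+=M;b+=M@o
    return np.linalg.solve(A,b)
E
python3 - <<'E'
from h import *
o=ctrl.get_obs(); print(o)
P={n:ctrl.snapshot(n) for n in("top","side")}
for n,p in P.items(): cv2.imwrite(f"pics/{n}0.png",p["color"][:,:,::-1])
for t in["used_hole","stay_grip","pin_tip","guide_hinge","stud_foot","stay","pin_block"]:
    c=[]
    for n,p in P.items():
        b=ctrl.boxes_of(p,t); print(t,n,[(round(x["conf"],2),(np.array(x["xy"])*[640,400]).round(1)) for x in b[:2]])
        if b:c.append((p,np.array(b[0]["xy"])*[640,400]))
    if len(c)==2: print("   tri",tri(*zip(*c)).round(4))
E
```

```text
{'clock': 0.0, 'joint_pos': array([ 8.97304808e+01,  2.05907426e+01,  6.32442271e-01, -1.97446413e-02,
       -7.01367302e+01, -1.65067246e+01]), 'qvel': array([-0.00302899, -0.00931696,  0.03839588, -0.01684717,  0.00804774,
        0.06062396]), 'tau': array([ 1.24740716e-03, -5.82712591e+01,  2.93045032e+01,  6.99658424e+00,
        6.97313400e-03, -1.45112463e-04]), 'tool_pos': array([0.19473911, 0.64588406, 0.29122149]), 'orientation': array([ 1.79903612e+02, -9.20718829e-03, -1.67829603e+01]), 'force': array([-0.24351107, -0.01591206,  0.44748753]), 'moment': array([-0.00216002, -0.00766798,  0.05300281]), 'gripper_force': 0.0, 'opening': 0.08798295610346998}
used_hole top [(0.86, array([299.6, 212.8]))]
used_hole side [(0.75, array([313.3, 198.9]))]
   tri [0.5216 0.0024 0.0692]
stay_grip top [(0.8, array([297.9, 216. ]))]
stay_grip side [(0.25, array([273.6, 195.4]))]
   tri [0.467  0.0307 0.0951]
pin_tip top [(0.77, array([283.6, 214.2]))]
pin_tip side [(0.58, array([302.6, 224.8])), (0.26, array([340. , 224.6]))]
   tri [ 0.5199  0.0566 -0.0503]
guide_hinge top [(0.56, array([286.3, 216.9]))]
guide_hinge side [(0.93, array([301.8, 221.6])), (0.43, array([235.2, 188.2]))]
   tri [ 0.5116  0.0474 -0.0296]
stud_foot top [(0.47, array([464.8, 175.8]))]
stud_foot side [(0.93, array([273.7, 190.2]))]
   tri [ 0.4254 -0.2806  0.3136]
stay top [(0.79, array([297.6, 214.3]))]
stay side [(0.97, array([310.1, 198.9]))]
   tri [0.5165 0.0085 0.0685]
pin_block top [(0.94, array([345.2, 204.9]))]
pin_block side [(0.65, array([336.6, 222.3]))]
   tri [ 0.532  -0.1089  0.0406]
```

```bash
python3 - <<'E'
import cv2
for n in("top","side"):
    i=cv2.imread(f"pics/{n}0.png"); y,x=(110,190) if n=="top" else (120,180)
    cv2.imwrite(f"pics/{n}0c.png",cv2.resize(i[y:y+165,x:x+220],(800,600),interpolation=cv2.INTER_CUBIC))
E
```

```text
(no output)
```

View pics/top0.png

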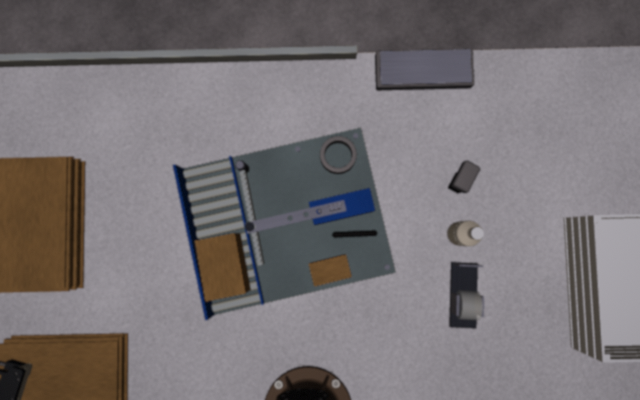

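View pics/side0.png

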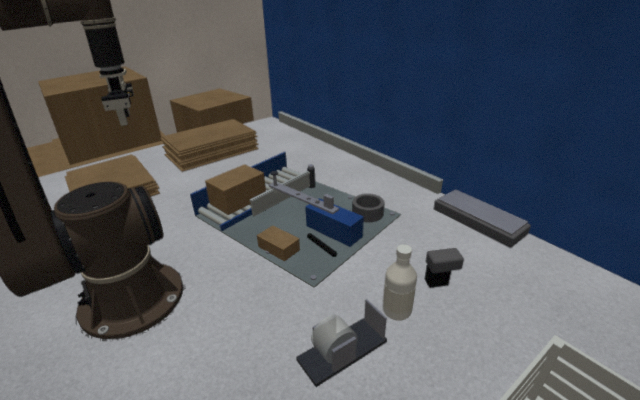

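View pics/top0c.png

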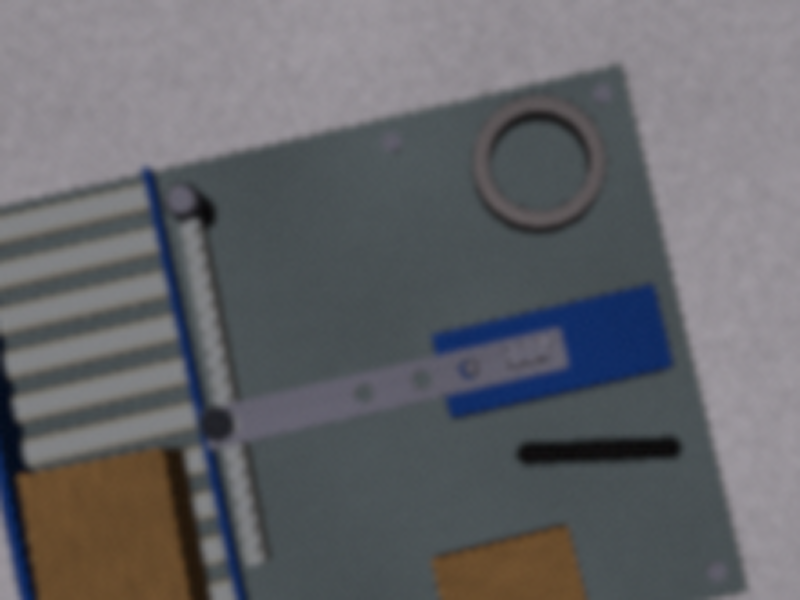

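View pics/side0c.png

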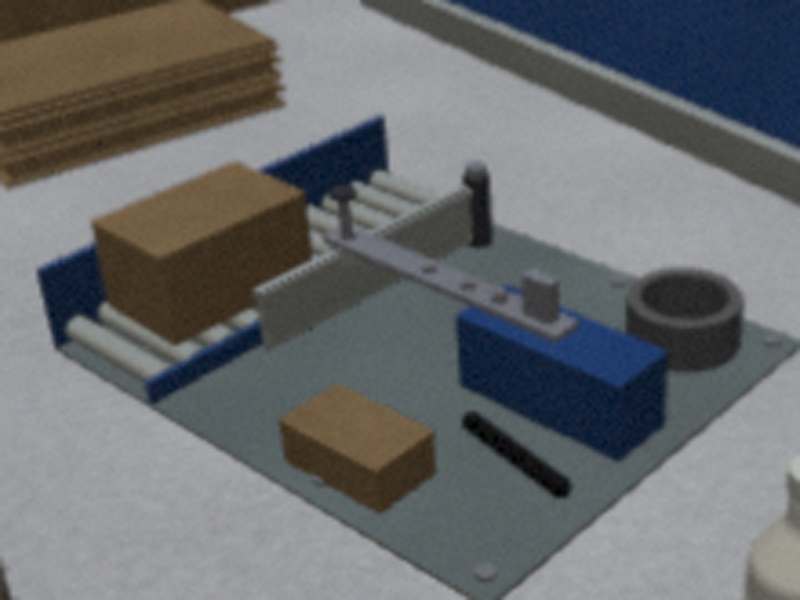

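```bash
cat > fit.py <<'E'
from h import *
from scipy.optimize import least_squares
P={n:ctrl.snapshot(n) for n in("top","side")}
T=lambda x,y:np.array([190+x/3.636,110+y/3.636])-.36; S=lambda x,y:np.array([180+x/3.636,120+y/3.636])-.36
u=lambda a:np.array([np.cos(a),np.sin(a)])
def model(q):
    p=q[:2];b=u(q[2]);l=u(q[3]);ln=np.array([-l[1],l[0]]);e=p-.17*b
    z=lambda v,h:np.array([*v,h])
    L=lambda a,c:z(p+a*l+c*ln,.075)
    B=lambda d,h=.081:z(e+d*b,h)
    return [("top",T(468,368),B(.17)),("top",T(421,379),B(.137)),("top",T(569,347),B(.238)),("top",T(528,350),B(.212,.117)),
     ("top",T(217,424),B(0,.12)),("side",S(343,191),B(0,.12)),("side",S(499,298),B(.17)),("side",S(468,286),B(.137)),
     ("side",S(540,277),B(.212,.117)),
     ("top",T(434,335),L(-.022,.03)),("top",T(450,415),L(-.022,-.03)),("top",T(655,285),L(.138,.03)),("top",T(672,368),L(.138,-.03)),
     ("side",S(665,352),L(.138,.03)),("side",S(618,383),L(.138,-.03)),
     ("top",T(183,202),z(q[4:6],.075)),("side",S(476,170),z(q[4:6],.075))]
res=lambda q:np.concatenate([proj(P[n],X)-x for n,x,X in model(q)])
q0=[.5,0,-1.4,-1.4,.6,.2]
q0[:2]=atz(P["top"],T(468,368),.081)[:2]; q0[4:]=atz(P["top"],T(183,202),.075)[:2]
e0=atz(P["top"],T(217,424),.12)[:2]; d=np.array(q0[:2])-e0; q0[2]=q0[3]=np.arctan2(d[1],d[0])
r=least_squares(res,q0,loss="soft_l1"); q=r.x
print(q.round(4),np.degrees(q[2:4])); print(res(q).reshape(-1,2).round(1).tolist())
p=q[:2];e=p-.17*u(q[2]);H=q[4:6];print("eye",e,"hinge r",np.linalg.norm(e-H)); np.save("q.npy",q)
print("grip",e+.212*u(q[2]))
a0=np.arctan2(*(e-H)[::-1])
for d in(.17,.15,.13,.115,.11,.105,.1025,.1,.0975,.095):
    f=lambda t:np.linalg.norm(H+.16*u(a0+t)-p)-d
    from scipy.optimize import brentq
    t=brentq(f,-.1,.75);s=H+.16*u(a0+t);b=(p-s)/d;print(d,round(t,3),"grip",(s+.212*b).round(4),"yaw",np.degrees(np.arctan2(b[1],b[0])).round(2))
E
python3 fit.py
```

```text
[ 0.5167 -0.0406 -1.3636 -1.3794  0.6387  0.1582] [-78.12661671 -79.03662484]
[[0.1, 0.3], [0.2, 0.2], [-1.4, -0.1], [0.0, 0.6], [0.9, -0.0], [1.0, 1.0], [0.7, 0.3], [0.6, 0.0], [0.7, -0.3], [-1.5, -0.2], [-0.9, 0.9], [-0.7, 0.2], [-0.1, 0.4], [0.9, -0.4], [0.1, 1.0], [-0.4, 0.0], [0.4, 1.9]]
eye [0.4817712  0.12579047] hinge r 0.16026014324040327
grip [ 0.52539012 -0.08167372]
0.17 -0.0 grip [ 0.5253 -0.0817] yaw -78.21
0.15 0.125 grip [ 0.5289 -0.1014] yaw -78.68
0.13 0.253 grip [ 0.5304 -0.1214] yaw -80.43
0.115 0.354 grip [ 0.5284 -0.1369] yaw -83.1
0.11 0.389 grip [ 0.5267 -0.1421] yaw -84.38
0.105 0.425 grip [ 0.5244 -0.1473] yaw -85.92
0.1025 0.443 grip [ 0.5228 -0.1499] yaw -86.81
0.1 0.462 grip [ 0.521  -0.1525] yaw -87.8
0.0975 0.482 grip [ 0.519  -0.1551] yaw -88.9
0.095 0.502 grip [ 0.5165 -0.1576] yaw -90.12
```

```bash
cat > to.py <<'E'
import sys,numpy as np
from scipy.spatial.transform import Rotation as R
from plant import ctrl
o=ctrl.get_obs(); x,y,z,yaw=map(float,sys.argv[1:5])
r=R.from_euler("xyz",o["orientation"],degrees=True)
d=r.inv().apply(np.array([x,y,z])-o["tool_pos"]); t=-((yaw-o["orientation"][2]+180)%360-180)
print("t",round(o["clock"],2),"pos",o["tool_pos"].round(4),o["orientation"].round(2),"F",o["force"].round(1),"M",o["moment"].round(2),"op",round(o["opening"],4),"gf",round(o["gripper_force"],1),"j",o["joint_pos"].round(0))
print("shares",(d/.8).round(4),"turn",round(t/90,4))
E
python3 to.py .5253 -.0817 .25 -78.2
```

```text
t 0.9 pos [0.1948 0.6463 0.2922] [-180.     -0.    -16.77] F [-0.4 -0.3 -0.1] M [ 0.01 -0.03 -0.04] op 0.0877 gf 0.0 j [ 90.  21.   1.   0. -70. -17.]
shares [0.6581 0.752  0.0527] turn 0.6825
```

Call:
send_rows(deltas=[[[0.658,0.752,0.0],0.2],[[0.658,0.752,0.0],0.2],[[0.658,0.752,0.0],0.2],[[0.658,0.752,0.0],0.2],[[0.658,0.752,0.0],0.2]], gripper=1)

```text
clock: 1.32
tool_pos: [0.2814, 0.4547, 0.2922]
orientation: [-180.0, -0.0, -34.8]
force: [0.9, 0.6, 0.3]
opening: 0.0878
gripper_force: 0.0
```

```bash
python3 to.py .5253 -.0817 .25 -78.2
```

```text
t 1.32 pos [0.2814 0.4547 0.2922] [-179.99   -0.    -34.78] F [0.9 0.6 0.3] M [ 0.03 -0.17 -0.03] op 0.0878 gf 0.0 j [ 79.   7. -17.   0. -66. -24.]
shares [0.6329 0.3768 0.0526] turn 0.4825
```

Call:
send_rows(deltas=[[[0.633,0.377,0.0],0.2],[[0.633,0.377,0.0],0.2],[[0.633,0.377,0.0],0.2],[[0.633,0.377,0.0],0.2],[[0.633,0.377,0.0],0.2]])

```text
clock: 1.73
tool_pos: [0.3674, 0.265, 0.2926]
orientation: [-179.9, 0.0, -52.8]
force: [1.6, 0.2, 0.0]
opening: 0.0876
gripper_force: 0.0
```

```bash
python3 to.py .5253 -.0817 .22 -78.2
```

```text
t 1.73 pos [0.3674 0.265  0.2926] [-1.7993e+02  2.0000e-02 -5.2770e+01] F [1.6 0.2 0. ] M [ 0.02 -0.17  0.03] op 0.0876 gf 0.0 j [ 61.  -1. -26.   0. -65. -24.]
shares [0.4644 0.1052 0.0905] turn 0.2826
```

Call:
send_rows(deltas=[[[0.464,0.105,0.0],0.2],[[0.464,0.105,0.0],0.2],[[0.464,0.105,0.0],0.2],[[0.464,0.105,0.0],0.2],[[0.464,0.105,0.0],0.2]])

```text
clock: 2.15
tool_pos: [0.4538, 0.0753, 0.2928]
orientation: [-179.9, 0.0, -70.8]
force: [1.9, 0.9, -0.4]
opening: 0.0876
gripper_force: 0.0
```

```bash
python3 to.py .5253 -.0817 .22 -78.2
```

```text
t 2.15 pos [0.4538 0.0753 0.2928] [-1.7991e+02  2.0000e-02 -7.0770e+01] F [ 1.9  0.9 -0.4] M [ 0.19 -0.19  0.04] op 0.0876 gf 0.0 j [ 34.  -0. -25.   0. -65. -15.]
shares [ 0.2147 -0.0196  0.091 ] turn 0.0825
```

Call:
send_rows(deltas=[[[0.215,-0.02,0.09],0.083],[[0.215,-0.02,0.09],0.083],[[0.215,-0.02,0.09],0.083],[[0.215,-0.02,0.09],0.083],[[0.215,-0.02,0.09],0.083]])

```text
clock: 2.57
tool_pos: [0.5255, -0.0832, 0.2182]
orientation: [179.9, -0.0, -78.4]
force: [-0.1, 0.1, 0.4]
opening: 0.0876
gripper_force: 0.0
```

```bash
python3 to.py .5253 -.0817 .152 -78.2
```

```text
t 2.57 pos [ 0.5255 -0.0832  0.2182] [179.88  -0.   -78.36] F [-0.1  0.1  0.4] M [ 0.08 -0.03 -0.02] op 0.0876 gf 0.0 j [ 12.  11. -23.   0. -56.  -1.]
shares [-0.0019 -0.0003  0.0827] turn -0.0018
```

Call:
send_rows(deltas=[[[0,0,0.04],0],[[0,0,0.07],0],[[0,0,0.083],0],[[0,0,0.083],0],[[0,0,0.083],0]])

```text
clock: 2.98
tool_pos: [0.5255, -0.0797, 0.1542]
orientation: [180.0, -0.0, -78.2]
force: [-0.4, 0.2, 1.3]
opening: 0.088
gripper_force: 0.0
```

```bash
python3 to.py .5253 -.0817 .151 -78.2; python3 - <<'E'
from h import *
for n in("top","side"):
    p=ctrl.snapshot(n); 
    if n=="side": cv2.imwrite("pics/s1.png",cv2.resize(p["color"][120:285,220:440,::-1],(800,600),interpolation=cv2.INTER_CUBIC))
E
```

```text
t 2.98 pos [ 0.5255 -0.0797  0.1542] [ 1.7998e+02 -3.0000e-02 -7.8200e+01] F [-0.4  0.2  1.3] M [ 0.08 -0.11  0.01] op 0.088 gf 0.0 j [ 13.  15. -28.   0. -47.  -1.]
shares [0.0023 0.0007 0.004 ] turn 0.0
```

View pics/s1.png

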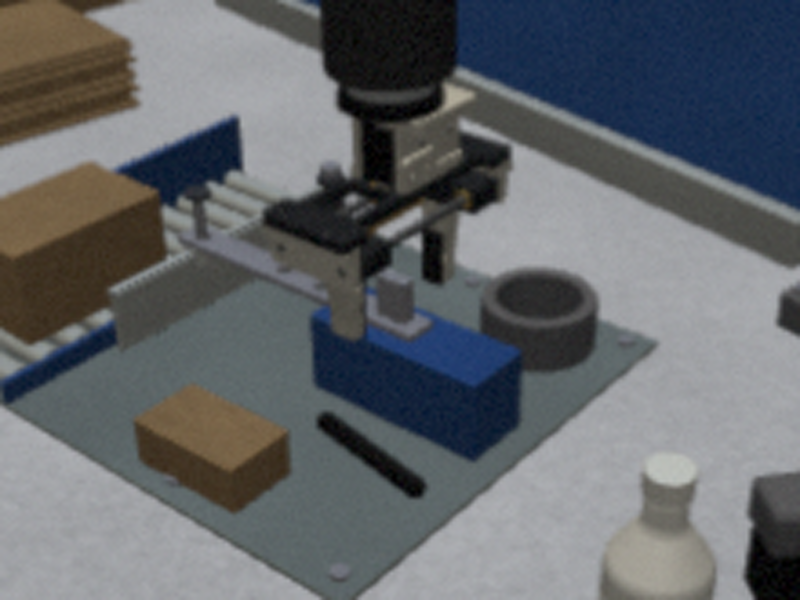

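Call:
send_rows(deltas=[[[0.001,0,0.003],0],[[0.001,0,0.003],0],[[0.001,0,0.003],0],[[0.001,0,0.003],0],[[0.001,0,0.003],0]], gripper=0)

```text
clock: 3.5
tool_pos: [0.5255, -0.0806, 0.1517]
orientation: [-180.0, -0.0, -78.2]
force: [-0.4, -0.1, 0.9]
opening: 0.06
gripper_force: 0.0
```

Call:
send_rows(deltas=[[[0,0,0],0],[[0,0,0],0],[[0,0,0],0],[[0,0,0],0],[[0,0,0],0]])

```text
clock: 3.92
tool_pos: [0.5253, -0.0807, 0.1513]
orientation: [180.0, -0.0, -78.2]
force: [-0.3, -0.4, 0.0]
opening: 0.0265
gripper_force: 0.0
```

```bash
python3 to.py .5253 -.0817 .151 -78.2
```

```text
t 3.92 pos [ 0.5253 -0.0807  0.1513] [179.99  -0.   -78.25] F [-0.3 -0.4  0. ] M [ 0.08 -0.08 -0.01] op 0.0265 gf 0.0 j [ 12.  15. -28.   0. -47.  -1.]
shares [0.0012 0.0003 0.0004] turn -0.0005
```

Call:
send_rows(deltas=[[[0,0,0],0],[[0,0,0],0],[[0,0,0],0],[[0,0,0],0],[[0,0,0],0]])

```text
clock: 4.33
tool_pos: [0.5252, -0.0807, 0.1513]
orientation: [180.0, -0.0, -78.2]
force: [-0.9, -1.0, 0.7]
opening: 0.0117
gripper_force: 30.0
```

Call:
send_rows(deltas=[[[0,0,-0.003],0],[[0,0,-0.006],0],[[0,0,-0.01],0],[[0,0,-0.014],0],[[0,0,-0.014],0]])

```text
clock: 4.75
tool_pos: [0.5254, -0.0806, 0.1632]
orientation: [-180.0, -0.0, -78.2]
force: [-1.0, -0.0, -1.3]
opening: 0.0117
gripper_force: 30.0
```

```bash
python3 to.py .5253 -.0817 .185 -78.2
```

```text
t 4.75 pos [ 0.5254 -0.0806  0.1632] [-179.98   -0.    -78.24] F [-1.  -0.  -1.3] M [-0.19  0.36  0.11] op 0.0117 gf 30.0 j [ 12.  14. -27.   0. -49.  -1.]
shares [ 0.0013  0.0004 -0.0272] turn -0.0004
```

Call:
send_rows(deltas=[[[0,0,-0.005],0],[[0,0,-0.01],0],[[0,0,-0.015],0],[[0,0,-0.02],0],[[0,0,-0.026],0]])

```text
clock: 5.17
tool_pos: [0.5253, -0.0805, 0.1838]
orientation: [-180.0, 0.0, -78.2]
force: [-0.1, 2.2, -3.5]
opening: 0.0116
gripper_force: 30.0
```

```bash
python3 to.py .5289 -.1014 .184 -78.7;python3 - <<'E'
from h import *
p=ctrl.snapshot("side"); cv2.imwrite("pics/s2.png",cv2.resize(p["color"][120:285,220:440,::-1],(800,600),interpolation=cv2.INTER_CUBIC))
E
```

```text
t 5.17 pos [ 0.5253 -0.0805  0.1838] [-1.7999e+02  1.0000e-02 -7.8250e+01] F [-0.1  2.2 -3.5] M [0.6  0.22 0.06] op 0.0116 gf 30.0 j [ 12.  13. -26.  -0. -51.  -1.]
shares [ 0.0264  0.001  -0.0002] turn 0.005
```

View pics/s2.png

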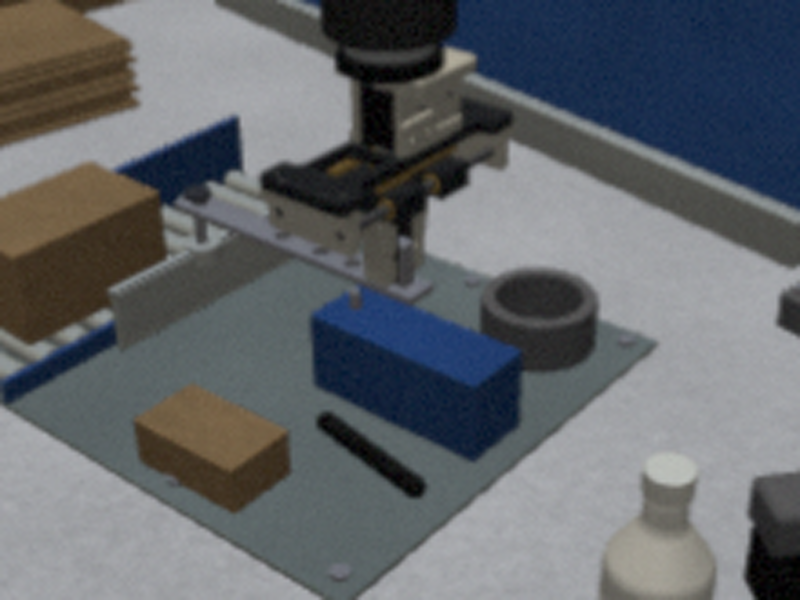

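```bash
cat > tab.py <<'E'
import sys,numpy as np
from scipy.optimize import brentq
u=lambda a:np.array([np.cos(a),np.sin(a)]); p=np.array([.5169,-.0408]);H=np.array([.6387,.1582])
def pose(d):
    f=lambda a:np.linalg.norm(H+.16*u(a)-p)-d-.002
    a=brentq(f,np.radians(168),np.radians(240));s=H+.16*u(a);b=(p-s)/(d+.002);return p+(.212-d)*b,np.degrees(np.arctan2(b[1],b[0])),np.degrees(a)
if __name__=="__main__":
    for d in map(float,sys.argv[1:]): g,y,a=pose(d/1e3);print(d,g.round(4),round(y,2),round(a,1))
E
python3 tab.py 171.5 150 130 115 110 107 105 103 101 100 98 95 92
set -- $(python3 -c "
from tab import pose
g,y,a=pose(.150);print(g[0],g[1],.177,y)"); python3 to.py $@
```

```text
171.5 [ 0.5252 -0.0804] -78.19 190.5
150.0 [ 0.5292 -0.1016] -78.55 198.2
130.0 [ 0.5309 -0.1216] -80.15 205.5
115.0 [ 0.5293 -0.137 ] -82.63 211.2
110.0 [ 0.5279 -0.1422] -83.82 213.2
107.0 [ 0.5267 -0.1453] -84.65 214.4
105.0 [ 0.5257 -0.1474] -85.26 215.3
103.0 [ 0.5247 -0.1495] -85.91 216.1
101.0 [ 0.5234 -0.1516] -86.62 216.9
100.0 [ 0.5228 -0.1526] -87.0 217.4
98.0 [ 0.5213 -0.1547] -87.8 218.3
95.0 [ 0.5187 -0.1578] -89.14 219.6
92.0 [ 0.5155 -0.1608] -90.66 221.0
t 5.22 pos [ 0.5259 -0.0806  0.1849] [-1.7991e+02 -1.0000e-02 -7.8230e+01] F [-0.6  1.1 -0.3] M [0.61 0.29 0.17] op 0.0119 gf 30.0 j [ 12.  13. -26.   0. -51.  -1.]
shares [0.0265 0.0013 0.0098] turn 0.0036
```

Call:
send_rows(deltas=[[[0.005,0.0002,0.003],0],[[0.01,0.0005,0.006],0.001],[[0.016,0.0008,0.009],0.002],[[0.021,0.001,0.009],0.003],[[0.0265,0.0013,0.009],0.0036]])

```text
clock: 5.63
tool_pos: [0.5287, -0.1021, 0.1757]
orientation: [180.0, 0.0, -78.6]
force: [-1.0, 2.0, -1.4]
opening: 0.0118
gripper_force: 30.0
```

```bash
python3 to.py .5309 -.1216 .177 -80.15;python3 to.py .5279 -.1422 .177 -83.82
```

```text
t 5.63 pos [ 0.5287 -0.1021  0.1757] [ 1.7997e+02  1.0000e-02 -7.8600e+01] F [-1.   2.  -1.4] M [ 1.09  0.1  -0.03] op 0.0118 gf 30.0 j [ 10.  14. -25.  -0. -51.   1.]
shares [ 0.0244  0.0021 -0.0016] turn 0.0172
t 5.63 pos [ 0.5287 -0.1021  0.1757] [ 1.7997e+02  1.0000e-02 -7.8600e+01] F [-1.   2.  -1.4] M [ 1.09  0.1  -0.03] op 0.0118 gf 30.0 j [ 10.  14. -25.  -0. -51.   1.]
shares [ 0.0489  0.0108 -0.0016] turn 0.058
```

Call:
send_rows(deltas=[[[0.01,0.0005,-0.001],0.006],[[0.0195,0.0015,-0.001],0.013],[[0.0295,0.0036,-0.001],0.023],[[0.039,0.0065,-0.001],0.039],[[0.049,0.0105,-0.001],0.058]])

```text
clock: 6.05
tool_pos: [0.5279, -0.1426, 0.1768]
orientation: [180.0, 0.0, -83.9]
force: [-0.8, 3.5, -2.8]
opening: 0.0121
gripper_force: 30.0
```

```bash
python3 to.py .5234 -.1516 .177 -86.62
```

```text
t 6.05 pos [ 0.5279 -0.1426  0.1768] [179.96   0.   -83.94] F [-0.8  3.5 -2.8] M [1.13 0.55 0.28] op 0.0121 gf 30.0 j [  5.  15. -24.  -0. -51.   1.]
shares [ 0.0106  0.0067 -0.0003] turn 0.0298
```

Call:
send_rows(deltas=[[[0.0035,0.0015,0],0.008],[[0.007,0.004,0],0.017],[[0.0106,0.0067,0],0.03],[[0.0106,0.0067,0],0.03],[[0.0106,0.0067,0],0.03]])

```text
clock: 6.47
tool_pos: [0.5237, -0.1508, 0.1771]
orientation: [-180.0, -0.0, -86.5]
force: [-0.2, 2.0, -2.2]
opening: 0.0117
gripper_force: 30.0
```

```bash
python3 to.py .5234 -.1516 .161 -86.62; python3 - <<'E'
from h import *
p=ctrl.snapshot("top"); s=ctrl.snapshot("side")
a=cv2.resize(p["color"][160:260,230:363,::-1],(800,600),interpolation=cv2.INTER_CUBIC)[:300*2]
b=cv2.resize(s["color"][150:250,250:383,::-1],(800,600),interpolation=cv2.INTER_CUBIC)
cv2.imwrite("pics/t3.png",a);cv2.imwrite("pics/s3.png",b)
E
```

```text
t 6.47 pos [ 0.5237 -0.1508  0.1771] [-1.7998e+02 -1.0000e-02 -8.6500e+01] F [-0.2  2.  -2.2] M [0.68 0.16 0.1 ] op 0.0117 gf 30.0 j [  5.  14. -25.   0. -51.  -1.]
shares [0.0009 0.0005 0.0202] turn 0.0013
```

View pics/t3.png

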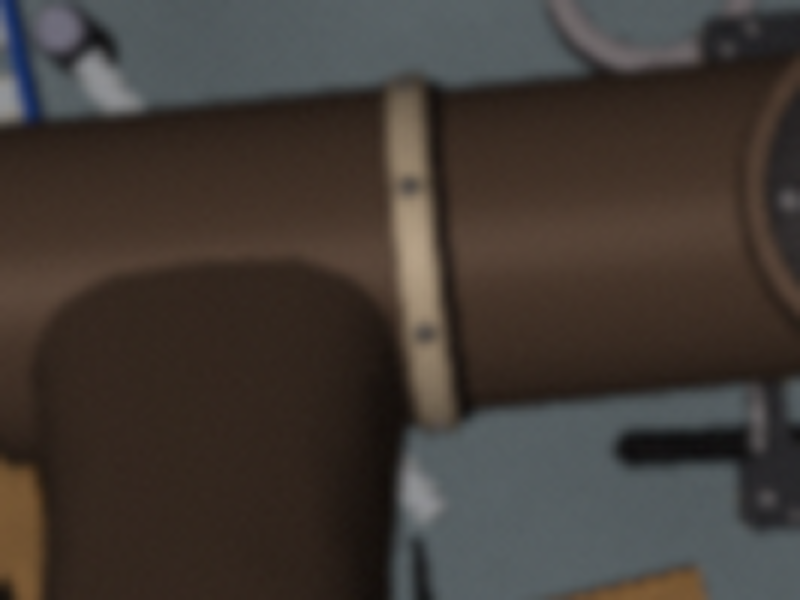

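View pics/s3.png

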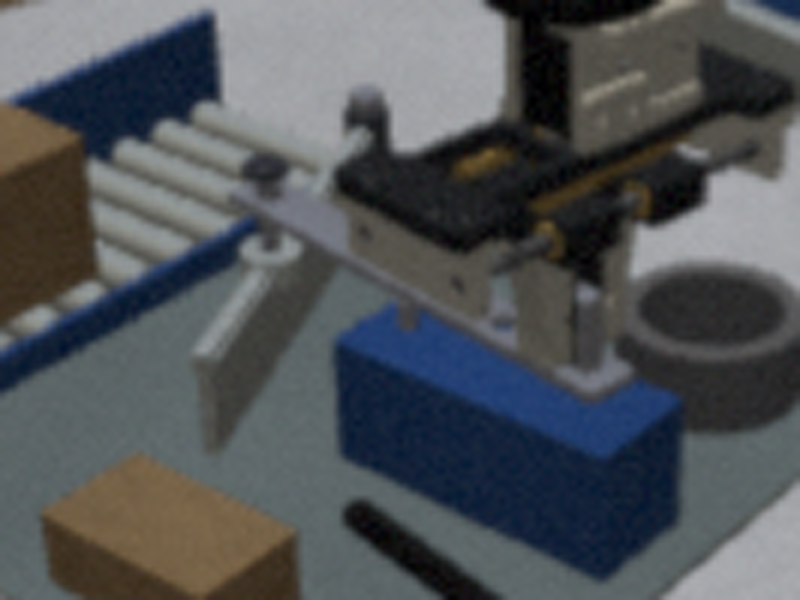

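```bash
python3 - <<'E'
from h import *
p=ctrl.snapshot("top"); i=cv2.imread("pics/top0.png"); q=np.load("q.npy")
pin=np.array([.5169,-.0408]); b=np.array([np.cos(q[2]),np.sin(q[2])]); e=pin-.1715*b
# darkness profile along the centre line of the bar in the first picture
ds=np.arange(.08,.2,.0005); g=i.astype(np.float32).sum(2); v=[]
for d in ds:
    pts=[proj(p,[*(e+d*b+w*np.array([-b[1],b[0]])),.081]) for w in(-.003,0,.003)]
    v.append(np.mean([cv2.getRectSubPix(g,(1,1),tuple(map(float,x)))[0,0] for x in pts]))
v=np.array(v)
for a,c in((.085,.115),(.125,.148)):
    m=(ds>=a)&(ds<=c); x=ds[m]; w=np.clip(np.percentile(v[m],85)-v[m],0,None); w[w<.4*w.max()]=0; print((x@w/w.sum()).round(4),w.max().round(0))
E
python3 to.py .5234 -.1516 .161 -86.62
```

```text
0.0965 55.0
0.1379 47.0
t 6.62 pos [ 0.5239 -0.1506  0.1771] [-179.99   -0.    -86.46] F [-1.4  2.1 -0.8] M [0.75 0.2  0.13] op 0.0121 gf 30.0 j [  5.  14. -25.   0. -51.  -1.]
shares [0.0013 0.0007 0.0201] turn 0.0018
```

```bash
python3 tab.py 97 96 95; set -- $(python3 -c "
from tab import pose
g,y,a=pose(.096);print(g[0],g[1],.168,y)"); python3 to.py $@
```

```text
97.0 [ 0.5205 -0.1557] -88.23 218.7
96.0 [ 0.5196 -0.1568] -88.67 219.2
95.0 [ 0.5187 -0.1578] -89.14 219.6
t 6.62 pos [ 0.5239 -0.1506  0.1771] [-179.99   -0.    -86.46] F [-1.4  2.1 -0.8] M [0.75 0.2  0.13] op 0.0121 gf 30.0 j [  5.  14. -25.   0. -51.  -1.]
shares [0.0074 0.0058 0.0113] turn 0.0246
```

Call:
send_rows(deltas=[[[0.0037,0.0025,0],0.012],[[0.0074,0.0058,0],0.0246],[[0.0074,0.0058,0.005],0.0246],[[0.0074,0.0058,0.01],0.0246],[[0.0074,0.0058,0.011],0.0246]])

```text
clock: 7.03
tool_pos: [0.5194, -0.1569, 0.1676]
orientation: [180.0, 0.0, -88.7]
force: [-1.0, 3.2, -0.1]
opening: 0.0118
gripper_force: 30.0
```

```bash
python3 to.py .5196 -.1568 .165 -88.67
```

```text
t 7.03 pos [ 0.5194 -0.1569  0.1676] [ 1.7999e+02  1.0000e-02 -8.8720e+01] F [-1.   3.2 -0.1] M [1.38 0.14 0.03] op 0.0118 gf 30.0 j [  4.  15. -25.  -0. -50.  -3.]
shares [-0.0002 -0.0002  0.0032] turn -0.0006
```

Now feel downward: 3 mm, 0.6 mm per row.

Call:
send_rows(deltas=[[[0,0,0.0008],0],[[0,0,0.0016],0],[[0,0,0.0024],0],[[0,0,0.0032],0],[[0,0,0.004],0]])

```text
clock: 7.45
tool_pos: [0.5196, -0.1569, 0.165]
orientation: [-180.0, -0.0, -88.7]
force: [-0.7, 2.5, -0.2]
opening: 0.0115
gripper_force: 30.0
```

```bash
python3 to.py .5196 -.1568 .163 -88.67
```

```text
t 7.45 pos [ 0.5196 -0.1569  0.165 ] [-179.99   -0.    -88.7 ] F [-0.7  2.5 -0.2] M [1.35 0.07 0.05] op 0.0115 gf 30.0 j [  4.  15. -26.   0. -49.  -3.]
shares [-0.0001  0.0001  0.0025] turn -0.0003
```

Call:
send_rows(deltas=[[[0,0,0.0006],0],[[0,0,0.0012],0],[[0,0,0.0018],0],[[0,0,0.0024],0],[[0,0,0.0024],0]])

```text
clock: 7.87
tool_pos: [0.5195, -0.1569, 0.1629]
orientation: [180.0, 0.0, -88.7]
force: [-0.3, 2.6, -0.8]
opening: 0.0118
gripper_force: 30.0
```

```bash
python3 to.py .5196 -.1568 .161 -88.67
```

```text
t 7.87 pos [ 0.5195 -0.1569  0.1629] [180.     0.   -88.71] F [-0.3  2.6 -0.8] M [1.47 0.08 0.09] op 0.0118 gf 30.0 j [  4.  15. -26.  -0. -49.  -3.]
shares [-0.0001 -0.0001  0.0024] turn -0.0004
```

Call:
send_rows(deltas=[[[0,0,0.0008],0],[[0,0,0.0016],0],[[0,0,0.0024],0],[[0,0,0.0032],0],[[0,0,0.004],0]])

```text
clock: 8.28
tool_pos: [0.5195, -0.1569, 0.1598]
orientation: [180.0, 0.0, -88.7]
force: [0.9, 3.2, -0.1]
opening: 0.0115
gripper_force: 30.0
```

```bash
python3 to.py .5196 -.1568 .161 -88.67; python3 - <<'E'
from h import *
s=ctrl.snapshot("side")
cv2.imwrite("pics/s4.png",cv2.resize(s["color"][150:250,250:383,::-1],(800,600),interpolation=cv2.INTER_CUBIC))
E
```

```text
t 8.28 pos [ 0.5195 -0.1569  0.1598] [180.    0.  -88.7] F [ 0.9  3.2 -0.1] M [1.47 0.11 0.11] op 0.0115 gf 30.0 j [  4.  15. -26.  -0. -49.  -3.]
shares [-0.0001 -0.0001 -0.0015] turn -0.0004
```

View pics/s4.png

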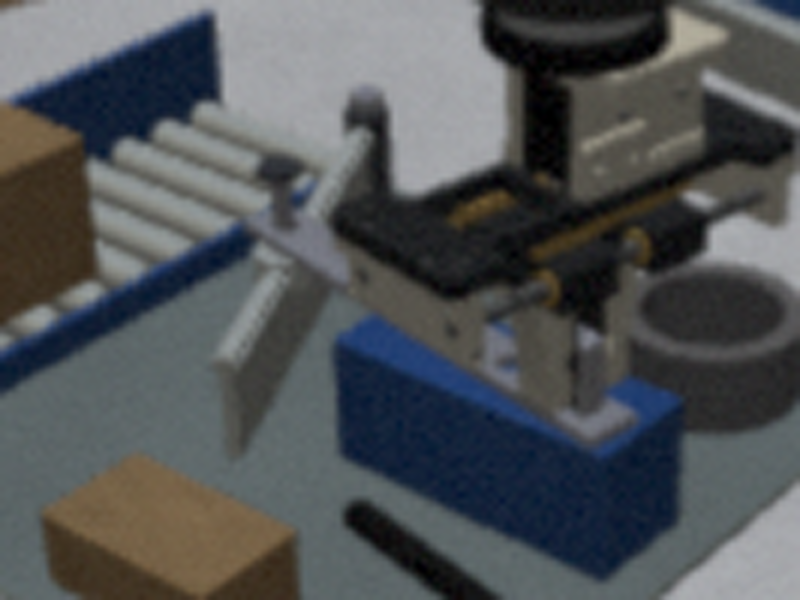

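Call:
send_rows(deltas=[[[0,0,0.0013],0],[[0,0,0.0026],0],[[0,0,0.004],0],[[0,0,0.0053],0],[[0,0,0.0066],0]])

```text
clock: 8.75
tool_pos: [0.5195, -0.1569, 0.1544]
orientation: [180.0, 0.0, -88.7]
force: [-1.4, 2.5, 0.5]
opening: 0.012
gripper_force: 30.0
```

```bash
python3 to.py .5196 -.1568 .1513 -88.67
```

```text
t 8.75 pos [ 0.5195 -0.1569  0.1544] [180.     0.   -88.71] F [-1.4  2.5  0.5] M [1.48 0.08 0.04] op 0.012 gf 30.0 j [  4.  16. -26.  -0. -48.  -3.]
shares [-0.0002 -0.0002  0.0039] turn -0.0004
```

Call:
send_rows(deltas=[[[0,0,0.0007],0],[[0,0,0.0014],0],[[0,0,0.0021],0],[[0,0,0.0028],0],[[0,0,0.0032],0]])

```text
clock: 9.17
tool_pos: [0.5195, -0.1569, 0.1519]
orientation: [180.0, 0.0, -88.7]
force: [-0.2, 2.2, -0.4]
opening: 0.0118
gripper_force: 30.0
```

```bash
python3 to.py .5196 -.1568 .1513 -88.67
```

```text
t 9.17 pos [ 0.5195 -0.1569  0.1519] [180.     0.   -88.71] F [-0.2  2.2 -0.4] M [1.53 0.11 0.05] op 0.0118 gf 30.0 j [  4.  16. -26.  -0. -48.  -3.]
shares [-0.0002 -0.0001  0.0008] turn -0.0004
```

Call:
send_rows(deltas=[[[0,0,0.0003],0],[[0,0,0.0006],0],[[0,0,0.0009],0],[[0,0,0.0012],0],[[0,0,0.0012],0]])

```text
clock: 9.58
tool_pos: [0.5195, -0.1569, 0.1514]
orientation: [-180.0, -0.0, -88.7]
force: [-1.5, 4.8, 3.9]
opening: 0.0118
gripper_force: 30.0
```

```bash
python3 to.py .5196 -.1568 .1513 -88.67
```

```text
t 9.58 pos [ 0.5195 -0.1569  0.1514] [-179.99   -0.    -88.7 ] F [-1.5  4.8  3.9] M [1.78 0.72 0.09] op 0.0118 gf 30.0 j [  4.  16. -27.   0. -47.  -3.]
shares [-0.0001 -0.0001  0.0001] turn -0.0003
```

Call:
send_rows(deltas=[[[0,0,0],0],[[0,0,0],0],[[0,0,0],0],[[0,0,0],0],[[0,0,0],0]], gripper=1)

```text
clock: 10.0
tool_pos: [0.5195, -0.1571, 0.151]
orientation: [180.0, -0.0, -88.7]
force: [-0.2, -0.1, 1.0]
opening: 0.0396
gripper_force: 0.0
```

Call:
send_rows(deltas=[[[0,0,0],0],[[0,0,0],0],[[0,0,0],0],[[0,0,0],0],[[0,0,0],0]])

```text
clock: 10.42
tool_pos: [0.5195, -0.1569, 0.1511]
orientation: [-180.0, -0.0, -88.7]
force: [0.6, 0.3, -0.1]
opening: 0.0726
gripper_force: 0.0
```

Call:
send_rows(deltas=[[[0,0,-0.02],0],[[0,0,-0.06],0],[[0,0,-0.1],0],[[0,0,-0.15],0],[[0,0,-0.15],0]])

```text
clock: 10.83
tool_pos: [0.5227, -0.1576, 0.279]
orientation: [-179.3, -0.1, -88.6]
force: [1.3, -0.1, 0.9]
opening: 0.0877
gripper_force: 0.0
```

Call:
send_rows(deltas=[[[0.05,0,-0.05],0],[[0.1,0,-0.1],0],[[0.15,0,-0.1],0],[[0.2,0,-0.1],0],[[0.2,0,-0.1],0]])

```text
clock: 11.25
tool_pos: [0.5233, -0.3203, 0.3525]
orientation: [-179.9, -0.1, -88.8]
force: [-0.0, 0.9, -0.4]
opening: 0.0871
gripper_force: 0.0
```

```bash
python3 to.py .5196 -.1568 .1513 -88.67; python3 - <<'E'
from h import *
s=ctrl.snapshot("side"); t=ctrl.snapshot("top")
a=cv2.resize(s["color"][150:250,250:350,::-1],(400,400),interpolation=cv2.INTER_CUBIC)
b=cv2.resize(t["color"][160:260,235:335,::-1],(400,400),interpolation=cv2.INTER_CUBIC)
cv2.imwrite("pics/f.png",np.hstack([a,b]))
E
```

```text
t 11.25 pos [ 0.5233 -0.3203  0.3525] [-1.7987e+02 -9.0000e-02 -8.8750e+01] F [-0.   0.9 -0.4] M [ 0.16 -0.09 -0.03] op 0.0871 gf 0.0 j [-13.  13.  -2.   0. -75.  14.]
shares [-0.2048  0.0007  0.2512] turn -0.0009
```

View pics/f.png

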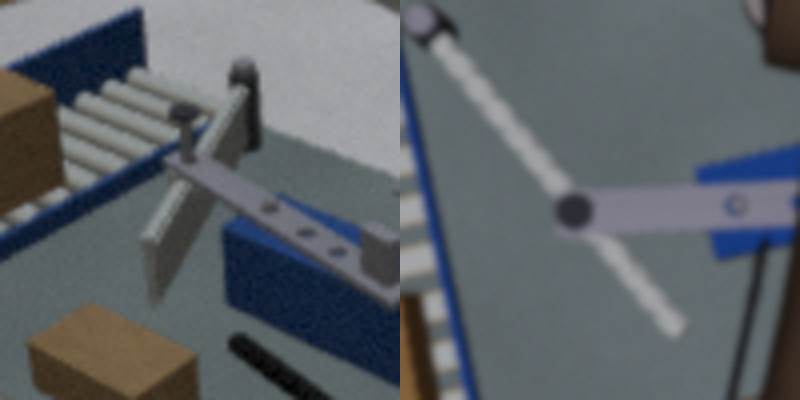

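The side view shows the bar lying level and low at the stud. The top view shows the pin inside the hole nearest the guide, at about (737, 205) in the crop, with the guide swung back. I'm handing it in.

```bash
python3 -c "
from plant import ctrl
print(ctrl.close_job())"
```

```text
the job is handed in; nothing more can be done
None
```

The stay bar now lies flat on the ledge with the hole nearest the guide over the pin. The guide is held back, the gripper is open and clear, and the job is handed in; no verdict was returned.

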